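Seat the gas lighter in its foam insert

ROBOT

A 7-joint arm with a two-finger parallel gripper is mounted at the origin on a cart in front of the work surface, level with it; the furniture and walls round the work are solid. World frame = base frame: x ahead of the robot, y to its left, z up, the work surface at z = 0. Lengths are in m, angles in rad, forces in N, time in s.
With the tool pointing down it reaches from about 0.425 to 0.95 m from the base axis. Payload 16.7 kg.
Tool frame: the origin (TCP) lies at the very end of the fingers, on their centre line; the grasp point (between the pads) lies 19 mm behind it; z points along the fingers, y is the line along which they close (so a half turn about z gives the same grasp; the last joint's range is limited). The gripper opens to 94 mm and grips with 3 to 60 N. Pads are 16 mm wide; open, the fingers measure 119 mm over their backs; the gripper's body (75 mm by 177 mm) begins 78 mm behind the grasp point.
Start: joints at [-1.373, 0.426, 0.074, 1.606, -0.034, 1.111, -0.067], TCP at [0.229, 0.635, 0.205] pointing down, gripper open.
Joint ranges: [-2.85, 2.85], [-0.5, 2.14], [-1.23, 1.37], [0.21, 2.46], [-1.02, 4.16], [0.16, 2.05], [-2.73, 2.73]. Speed limits (rad/s): [1.89, 1.89, 2.39, 2.39, 3.01, 3.01, 3.01].

INTERFACE

Orientations are given as a unit quaternion [x, y, z, w].
In Python, from station import status, optics, close_job gives the robot as it stands.
- The arm moves only by the shell command python3 -m jog 'ROWS' [FORCE]. ROWS is JSON, a list of rows, each a list of 3 entries, a list of its own where there are three numbers: the turn, a rotation vector about the tool's x, y, z in rad, then the shift along the tool's x, y, z in cm, then the closure, from -1 (fully open) to 1 (shut). In form: [[[ax, ay, az], [dx, dy, dz], claw], ...]. A call has 1 to 20 rows; each row shifts and turns the commanded pose from where the row before left it, along the tool's axes as they then stand; what a row does not reach is not made up. A row lasts 1/10 s, in which the tool goes at most 50 mm and 8.59 degrees, less where a joint would pass 70% of its speed; a pose out of reach is approached as far as the arm can. A call with a gripper value outside its range is refused whole. The fingers move at their own pace and stop on an object; FORCE is the grip in N (left out, the last holds). Time passes only in rows, so rows that do not move let the fingers close. It gives the time, the measured TCP pose, the force, the opening and the grip force at its end, in the units of the state.
- status.read_state(): the state, without advancing time (a new reading comes with each control period).
- optics.get_image(name): name is "scene" or "top"; returns (picture, depth): 420x560x3 uint8, red, green, blue; 420x560 float32, m along the optical axis (not along the pixel's ray), 0 where there is no reading.
- optics.camera_params(name): a dict with "mtx" (3x3 intrinsics, pixels), "R" (3x3) and "t" (3): a world point X has camera coordinates R X + t. Camera axes: x right, y down, z forward; pixel columns grow to the right and rows downward; lengths in m; the calibration is good to about 2 mm. A picture is of the moment at which its call begins. camera_params takes no time and is no camera call.
- close_job(): hands the job in; it is judged then, once.
The state is a dict: "t": time; "qpos": joint angles; "dq": joint speeds; "joint_efforts": joint torques, N m; "tool_pos": TCP position; "eef_rot": TCP orientation; "contact_force": force on the tool from outside, world axes, zero at the start; "wrist_torque": the same for the moment, N m; "opening": finger opening in m; "grip_force": force on a finger pad.
Only numpy, scipy, OpenCV 4.12 (cv2) and the standard library are available. Lean on these libraries where they do the work, as an engineer would, in place of code of your own. Each camera call takes 0.05 s, during which the arm holds its last target. There are 200 camera calls.

TASK

Put the blue gas lighter away in its foam drawer insert: lay it in the cut-out that has its outline, handle in the wide part and metal tube in the narrow channel, and press it down until the soft orange lining under it is all the way down and the lighter lies level.

Things in the scene. Friction and masses are not known exactly. Their poses are not given: they have to be found in the camera images.
- gas_lighter: Loose gas lighter, blue handle, metal tube, lying flat, 265 mm long, 70 g. Origin: underside, mid-length; x across, y along, z up. Handle: y -27 to 132 mm, x -24 to 21, 24 high; small trigger to x = 24 at y 24 to 49. Tube: y -128 to -21, x -11 to 1, z 7 to 17. Take it from above across the handle (fingers closing along x) at y = 75, near its balance, where the pocket has finger notches.
- foam: Dark foam insert fixed on the worktop, 140 x 314 x 26 mm. Origin: underside; x across, y along, z up. A seated lighter has its origin above this one, axes parallel (same way round). Handle pocket: x -30 to 30, y -35 to 140 mm; tube channel: x -16 to 6, y -138 to -35; finger notches out to x = +-58 at y 50 to 100, floor z = 8. Edges bevelled 7 mm wider over the top 8 mm. Top z = 26.
- pad (a joint): How far (m) the orange lining of the handle pocket, 58 x 173 mm, is pressed down: 0 at the start, 0.006 at its stop. Its top goes from z = 14 to 8 mm above the insert's underside, so the seated lighter's top ends at 32 mm. It slides straight down; about 4 N moves it, the lighter's weight alone does not, and it stays where it is left.

How it is judged:
At the end, for the whole second after the job is handed in: The lighter lies in its pocket, origin within 16 mm of the insert's in plan, along it within 0.18 rad, level within 0.12 rad, its underside less than 11.5 mm above the insert's underside, the lining pressed at least 4.5 of its 6 mm, all released and at rest (value of joint pad above 0.0045 m and z of gas_lighter in the frame of foam below 0.0115 m and horizontal distance between gas_lighter and foam below 0.016 m and angle between the y axis of gas_lighter and the y axis of foam, either way round below 0.18 rad and angle between gas_lighter's own z axis and vertical below 0.12 rad and linear speed of gas_lighter below 0.02 m/s); the robot touches nothing.
It also fails if it takes over 51 s, if anything falls off the work surface, if the arm or the gripper's body presses on something with over 40 N, if the wrist force passes 120 N, or if a joint passes its speed limit or range.

## Working session

There is one attempt and no reset: what is moved stays moved. The work goes in short steps, Python scripts to look and compute and a shell command to move; the robot and the scene stay as the last step left them, time stands still between calls to the robot, and variables do not carry over. Pictures are saved under pics/ and viewed, at most 10 in all, crops included, and the job is handed in when it is done.

```bash
mkdir -p pics; ls; python3 - <<'E'
from station import status, optics
import cv2, numpy as np
s=status.read_state(); print(s)
for n in("scene","top"):
    im,d=optics.get_image(n); cv2.imwrite(f"pics/{n}0.png",im[:,:,::-1]); np.savez(f"pics/{n}0.npz",im=im,d=d)
    p=optics.camera_params(n); print(n,p)
E
```

```text
pics
{'t': 0.0, 'qpos': array([-1.37348984,  0.42673949,  0.07383392,  1.60664689, -0.03406061,
        1.11084892, -0.06709285]), 'dq': array([ 0.00214765,  0.00090229, -0.00119359, -0.00082162,  0.00074367,
        0.00021861, -0.00143261]), 'joint_efforts': array([-3.57047618e-03, -9.35821438e+01,  3.66572008e+00, -4.54189038e+01,
       -4.87410673e-02,  2.02740059e-02,  2.47724747e-04]), 'tool_pos': array([0.229301  , 0.63434626, 0.20475256]), 'eef_rot': array([ 1.72531944e-01,  9.85003680e-01, -6.90000389e-04, -5.42960501e-05]), 'contact_force': array([-1.18912389,  0.43233174, -0.43937965]), 'wrist_torque': array([-0.01357913,  0.05736106, -0.00359381]), 'grip_force': 0.0, 'opening': 0.09381249586339664}
scene {'mtx': array([[505.70615185,   0.        , 279.03952033],
       [  0.        , 505.70615185, 218.75153585],
       [  0.        ,   0.        ,   1.        ]]), 'R': array([[-0.8899316 , -0.45572872, -0.01825057],
       [-0.20417981,  0.43385829, -0.87754065],
       [ 0.40783864, -0.77722475, -0.47915481]]), 't': array([0.34840799, 0.23156886, 0.53099918])}
top {'mtx': array([[456.57392551,   0.        , 276.70671884],
       [  0.        , 456.57392551, 207.56674803],
       [  0.        ,   0.        ,   1.        ]]), 'R': array([[-0.16227338, -0.98674504, -0.00125847],
       [-0.96454708,  0.1588916 , -0.21071875],
       [ 0.20812564, -0.03298019, -0.97754592]]), 't': array([-0.1172558 ,  0.52402099,  0.77748216])}
```

View pics/scene0.png

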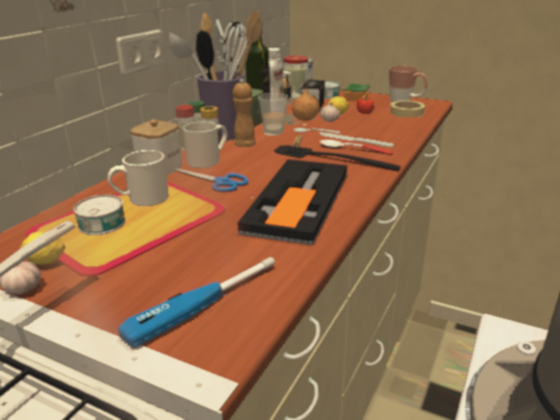

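View pics/top0.png

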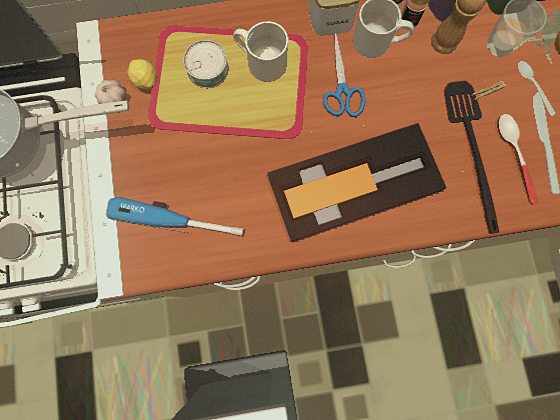

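The scene view shows the blue lighter at about (122–275, 260–340) and the foam at (243–347, 163–238). In the top view the handle end is at about (108,208), the tube tip at (243,232), the foam corners at about (268,172), (417,125), (446,186), (291,241), and the orange lining at (284–378, 163–218). The lighter and the foam both have the wide handle end to the left, so they already face the same way.

```bash
cat > h.py <<'E'
import cv2, numpy as np
from station import optics, status
P={n:optics.camera_params(n) for n in("scene","top")}
def ray(n,uv):
    p=P[n]; uv=np.atleast_2d(uv).astype(float)
    d=np.c_[uv,np.ones(len(uv))]@np.linalg.inv(p["mtx"]).T@p["R"]
    return -p["R"].T@p["t"], d
def plane(n,uv,z):
    c,d=ray(n,uv); return c+d*((z-c[2])/d[:,2])[:,None]
def deproj(n,uv,dep):
    c,d=ray(n,uv); return c+d*dep[:,None]
def tri(uvs,uvt):
    M=[P[n]["mtx"]@np.c_[P[n]["R"],P[n]["t"]] for n in("scene","top")]
    X=cv2.triangulatePoints(M[0],M[1],np.float64(uvs).T,np.float64(uvt).T); return (X[:3]/X[3]).T
def proj(n,X):
    p=P[n]; q=(np.atleast_2d(X)@p["R"].T+p["t"])@p["mtx"].T; return q[:,:2]/q[:,2:]
def biggest(m,roi=None):
    m=m.astype(np.uint8)
    if roi: k=np.zeros_like(m); k[roi[1]:roi[3],roi[0]:roi[2]]=1; m=m*k
    m=cv2.morphologyEx(m,cv2.MORPH_CLOSE,np.ones((5,5)))
    return max(cv2.findContours(m,cv2.RETR_EXTERNAL,cv2.CHAIN_APPROX_NONE)[0],key=cv2.contourArea)
def hsv(im): return [c.astype(int) for c in cv2.split(cv2.cvtColor(im,cv2.COLOR_RGB2HSV))]
def quad(c):
    h=cv2.convexHull(c); return cv2.approxPolyN(h,4,ensure_convex=True).reshape(-1,2).astype(float)
def inside(c,sh=(420,560)):
    m=np.zeros(sh,np.uint8); cv2.drawContours(m,[c],-1,1,-1); return m
E
cat > m0.py <<'E'
from h import *
np.set_printoptions(precision=4,suppress=True)
R={"scene":dict(b=(110,270,280,350),f=(235,155,355,245)),"top":dict(b=(95,180,255,250),f=(260,115,455,250))}
Q={}
for n in R:
    z=np.load(f"pics/{n}0.npz"); im,d=z["im"],z["d"]; H,S,V=hsv(im)
    b=biggest((H>95)&(H<115)&(S>110),R[n]["b"]); o=biggest((H>8)&(H<20)&(S>180)&(V>180),R[n]["f"]); f=biggest((V<70),R[n]["f"])
    Q[n]=[quad(o),quad(f)]
    for nm,c in(("blue",b),("orange",o),("foam",f)):
        m=cv2.erode(inside(c),np.ones((3,3)))>0; m&=d>0
        if nm=="foam": m&=V<70
        v,u=np.nonzero(m); X=deproj(n,np.c_[u,v],d[v,u])
        print(n,nm,cv2.contourArea(c),"ctr",X.mean(0),"z pct",np.percentile(X[:,2],[5,50,90]))
    print(n,"quads",Q[n][0].tolist(),Q[n][1].tolist())
    print(n,"lining corners",plane(n,Q[n][0],.014).tolist() if 0 else plane(n,Q[n][0],.014))
    print(n,"foam corners top z",plane(n,Q[n][1],.026))
    # tube: bright, unsaturated
    m=biggest((S<70)&(V>130),(215,255,285,300) if n=="scene" else (185,210,255,245)); r=cv2.minAreaRect(m); print(n,"tube rect",r, "world",plane(n,cv2.boxPoints(r),.012))
    if n=="top": np.save("pics/blue_top.npy",b)
E
python3 m0.py
```

```text
scene blue 2090.5 ctr [0.528  0.0571 0.0223] z pct [0.0141 0.0239 0.0256]
scene orange 1030.5 ctr [ 0.5239 -0.3098  0.0149] z pct [0.0136 0.0149 0.0159]
scene foam 5443.5 ctr [ 0.523  -0.3357  0.024 ] z pct [0.0137 0.0261 0.0276]
scene quads [[315.0, 190.0], [295.0, 227.0], [264.0, 223.0], [289.0, 187.0]] [[350.0, 167.0], [313.0, 242.0], [233.0, 230.0], [293.0, 152.0]]
scene lining corners [[ 0.513  -0.4009  0.014 ]
 [ 0.4836 -0.2436  0.014 ]
 [ 0.5413 -0.2327  0.014 ]
 [ 0.5682 -0.3915  0.014 ]]
scene foam corners top z [[ 0.4804 -0.5187  0.026 ]
 [ 0.4257 -0.1917  0.026 ]
 [ 0.5676 -0.1689  0.026 ]
 [ 0.6346 -0.5488  0.026 ]]
scene tube rect ((245.34022521972656, 274.0155029296875), (10.05192756652832, 61.93612289428711), 66.03751373291016) world [[ 0.5222 -0.0416  0.012 ]
 [ 0.4771 -0.1409  0.012 ]
 [ 0.4587 -0.12    0.012 ]
 [ 0.5038 -0.0248  0.012 ]]Traceback (most recent call last):
  File "m0.py", line 8, in <module>
    Q[n]=[quad(o),quad(f)]
          ~~~~^^^
  File "h.py", line 24, in quad
    h=cv2.convexHull(c); return cv2.approxPolyN(h,4,ensure_convex=True).reshape(-1,2).astype(float)
                                ~~~~~~~~~~~~~~~^^^^^^^^^^^^^^^^^^^^^^^^
cv2.error: OpenCV(4.12.0) /io/opencv/modules/imgproc/src/approx.cpp:987: error: (-215:Assertion failed) (curve.cols == 1 && curve.rows >= nsides) || (curve.rows == 1 && curve.cols >= nsides) in function 'approxPolyN'
```

```bash
sed -i 's/(H>8)&(H<20)&(S>180)&(V>180)/(H>10)\&(H<26)\&(S>150)\&(V>170)/; s/f=biggest((V<70)/f=biggest((V<60)/' m0.py
cat >> m0.py <<'E'
# order quads by world position and triangulate
def order(n,q,z):
    X=plane(n,q,z)[:,:2]; c=X-X.mean(0); return q[np.argsort(np.arctan2(c[:,1],c[:,0]))]
for i,z in((0,.014),(1,.026)):
    a,b_=order("scene",Q["scene"][i],z),order("top",Q["top"][i],z); print("tri",["lining","foam"][i]); print(tri(a,b_))
# refine with min-area rect of ray-cast contours
z=np.load("pics/top0.npz"); H,S,V=hsv(z["im"])
W=plane("top",biggest((H>10)&(H<26)&(S>150)&(V>170),R["top"]["f"]).reshape(-1,2),.014)[:,:2]
print("lining rect",cv2.minAreaRect((W*1000).astype(np.float32)))
W=plane("top",biggest(V<60,R["top"]["f"]).reshape(-1,2),.026)[:,:2]
print("foam rect",cv2.minAreaRect((W*1000).astype(np.float32)))
W=plane("top",np.load("pics/blue_top.npy").reshape(-1,2),.015)[:,:2]
print("handle rect",cv2.minAreaRect((W*1000).astype(np.float32)))
E
python3 m0.py
```

```text
scene blue 2090.5 ctr [0.528  0.0571 0.0223] z pct [0.0141 0.0239 0.0256]
scene orange 1053.5 ctr [ 0.524  -0.3106  0.0149] z pct [0.0136 0.0149 0.016 ]
scene foam 5300.5 ctr [ 0.5226 -0.3359  0.0242] z pct [0.0144 0.0261 0.0276]
scene quads [[316.0, 190.0], [296.0, 227.0], [264.0, 223.0], [289.0, 187.0]] [[349.0, 167.0], [312.0, 242.0], [233.0, 229.0], [288.0, 160.0]]
scene lining corners [[ 0.5112 -0.4018  0.014 ]
 [ 0.482  -0.2443  0.014 ]
 [ 0.5413 -0.2327  0.014 ]
 [ 0.5682 -0.3915  0.014 ]]
scene foam corners top z [[ 0.4824 -0.5178  0.026 ]
 [ 0.4272 -0.191   0.026 ]
 [ 0.5694 -0.1719  0.026 ]
 [ 0.6232 -0.4986  0.026 ]]
scene tube rect ((245.34022521972656, 274.0155029296875), (10.05192756652832, 61.93612289428711), 66.03751373291016) world [[ 0.5222 -0.0416  0.012 ]
 [ 0.4771 -0.1409  0.012 ]
 [ 0.4587 -0.12    0.012 ]
 [ 0.5038 -0.0248  0.012 ]]
top blue 1285.0 ctr [0.5366 0.0503 0.0239] z pct [0.0215 0.0239 0.0259]
top orange 24350.0 ctr [ 0.5306 -0.3684  0.01  ] z pct [-0.0022  0.0032  0.0263]
top foam 4212.0 ctr [ 0.5523 -0.4485  0.0251] z pct [0.0205 0.0254 0.0275]
top 
[... 499 characters left out ...]
1281433105) world [[ 0.5003 -0.0268  0.012 ]
 [ 0.513  -0.0306  0.012 ]
 [ 0.4784 -0.1318  0.012 ]
 [ 0.4658 -0.1277  0.012 ]]
tri lining
[[ 0.4653 -0.498  -0.0108]
 [ 0.6898 -0.646  -0.1186]
 [ 0.6105 -0.2245  0.0319]
 [ 0.4333 -0.1565  0.0699]]
tri foam
[[ 0.4873 -0.5287  0.0211]
 [ 0.6275 -0.5055  0.0228]
 [ 0.6031 -0.2343 -0.0163]
 [ 0.4957 -0.3837 -0.0993]]
lining rect ((535.2874145507812, -369.0627746582031), (386.3819885253906, 269.7135009765625), 80.65229034423828)
foam rect ((536.3666381835938, -389.21148681640625), (141.37173461914062, 256.0283203125), 9.787836074829102)
handle rect ((536.6886596679688, 43.83774185180664), (155.83274841308594, 41.55362319946289), 70.12129211425781)
```

```bash
python3 - <<'E'
from h import *
H,S,V=hsv(np.load("pics/top0.npz")["im"])
for u,v in((320,195),(360,180),(250,160),(300,130),(280,180),(300,230),(400,180),(430,150),(140,210),(110,206)): print((u,v),H[v,u],S[v,u],V[v,u])
E
sed -i 's/(H>10)&(H<26)&(S>150)&(V>170)/(H>14)\&(H<26)\&(S>150)\&(V>190)/g; s/V<60/V<90/g; s/(V<90)/(V<(60 if n=="scene" else 90))/' m0.py; python3 m0.py | grep -v scene
```

```text
(320, 195) 17 156 214
(360, 180) 17 164 213
(250, 160) 10 156 178
(300, 130) 176 174 185
(280, 180) 16 129 69
(300, 230) 14 115 73
(400, 180) 5 97 58
(430, 150) 11 145 118
(140, 210) 99 74 180
(110, 206) 100 125 174Traceback (most recent call last):
  File "m0.py", line 7, in <module>
    b=biggest((H>95)&(H<115)&(S>110),R[n]["b"]); o=biggest((H>14)&(H<26)&(S>150)&(V>190),R[n]["f"]); f=biggest((V<(60 if n=="scene" else 90)),R[n]["f"])
                                                   ~~~~~~~^^^^^^^^^^^^^^^^^^^^^^^^^^^^^^^^^^^^^^^^^
  File "h.py", line 21, in biggest
    return max(cv2.findContours(m,cv2.RETR_EXTERNAL,cv2.CHAIN_APPROX_NONE)[0],key=cv2.contourArea)
ValueError: max() iterable argument is empty
```

```bash
sed -i 's/o=biggest((H>14)&(H<26)&(S>150)&(V>190)/o=biggest((H>(10 if n=="scene" else 14))\&(H<26)\&(S>140)\&(V>(170 if n=="scene" else 190))/; s/(H>14)&(H<26)&(S>150)&(V>190)/(H>14)\&(H<26)\&(S>140)\&(V>190)/; s/V<90/V<100/; s/else 90/else 100/; s/(S>110)/(S>90)/' m0.py; python3 m0.py | grep -v '^scene'
```

```text
[ 0.482  -0.2443  0.014 ]
 [ 0.5413 -0.2327  0.014 ]
 [ 0.5682 -0.3915  0.014 ]]
 [ 0.4272 -0.191   0.026 ]
 [ 0.5694 -0.1719  0.026 ]
 [ 0.6232 -0.4986  0.026 ]]
 [ 0.4771 -0.1409  0.012 ]
 [ 0.4587 -0.12    0.012 ]
 [ 0.5038 -0.0248  0.012 ]]
top blue 1363.0 ctr [0.5356 0.0498 0.0238] z pct [0.0212 0.0238 0.0258]
top orange 2393.5 ctr [ 0.5247 -0.3094  0.0139] z pct [0.0114 0.0138 0.0158]
top foam 11631.5 ctr [ 0.5449 -0.4176  0.0244] z pct [0.0174 0.0252 0.0274]
top quads [[377.0, 189.0], [293.0, 217.0], [284.0, 190.0], [366.0, 163.0]] [[447.0, 190.0], [291.0, 243.0], [267.0, 172.0], [418.0, 123.0]]
top lining corners [[ 0.5116 -0.3997  0.014 ]
 [ 0.4837 -0.2299  0.014 ]
 [ 0.5389 -0.2218  0.014 ]
 [ 0.5666 -0.3893  0.014 ]]
top foam corners top z [[ 0.4854 -0.5277  0.026 ]
 [ 0.4335 -0.2171  0.026 ]
 [ 0.5765 -0.1947  0.026 ]
 [ 0.6272 -0.504   0.026 ]]
top tube rect ((214.59458923339844, 226.9324188232422), (55.73126220703125, 6.904757499694824), 9.462321281433105) world [[ 0.5003 -0.0268  0.012 ]
 [ 0.513  -0.0306  0.012 ]
 [ 0.4784 -0.1318  0.012 ]
 [ 0.4658 -0.1277  0.012 ]]
tri lining
[[ 0.5108 -0.3995  0.0151]
 [ 0.5666 -0.3889  0.0154]
 [ 0.5361 -0.2218  0.021 ]
 [ 0.4787 -0.2306  0.0224]]
tri foam
[[ 0.4865 -0.53    0.0206]
 [ 0.6275 -0.5055  0.0228]
 [ 0.5828 -0.1944  0.0107]
 [ 0.4372 -0.2175  0.0086]]
lining rect ((524.7776489257812, -309.876220703125), (56.01420593261719, 171.36778259277344), 9.596935272216797)
foam rect ((530.5494995117188, -360.3695068359375), (144.92359924316406, 314.8194885253906), 9.653457641601562)
handle rect ((536.3245849609375, 43.931968688964844), (156.63330078125, 42.043392181396484), 69.99581146240234)
```

Foam origin is about (0.533, -0.361), yaw +9.6°. The lining size (56x171 mm) and the far-corner heights agree with the text. Lighter origin is about (0.519, -0.009) with its y axis at 70.5°, so the grasp point is about (0.543, 0.062). I'm moving over it now.

```bash
python3 -m jog '[[[0,0,0],[-3.06,-2.7,0],-1],[[0,0,0],[-3.06,-2.7,0],-1],[[0,0,0],[-3.06,-2.7,0],-1],[[0,0,0],[-3.06,-2.7,0],-1],[[0,0,0],[-3.06,-2.7,0],-1],[[0,0,0],[-3.06,-2.7,0],-1],[[0,0,0],[-3.06,-2.7,0],-1],[[0,0,0],[-3.06,-2.7,0],-1],[[0,0,0],[-3.06,-2.7,0],-1],[[0,0,0],[-3.06,-2.7,0],-1],[[0,0,0],[-3.06,-2.7,0],-1],[[0,0,0],[-3.06,-2.7,0],-1],[[0,0,0],[-3.06,-2.7,0],-1],[[0,0,0],[-3.06,-2.7,0],-1],[[0,0,0],[-3.06,-2.7,0],-1],[[0,0,0],[-3.06,-2.7,0],-1]]'; python3 -c "
from station import status;print(status.read_state()['qpos'])"
```

```text
t: 1.7
tool_pos: [0.5434, 0.0605, 0.2054]
eef_rot: [0.172, 0.985, -0.0, -0.0]
contact_force: [0.6, 1.2, 0.2]
opening: 0.0942
grip_force: 0.0
[-0.58935243  0.22584241  0.4230498   1.91430049 -0.1079053   1.02350434
  1.10454766]
```

```bash
cat > go.py <<'E'
# go.py x y z toolyAngleDeg : remaining turn about tool z and shift (cm) in the present tool axes and after the turn
import sys, numpy as np
from scipy.spatial.transform import Rotation as R
from station import status
s=status.read_state(); T=R.from_quat(s["eef_rot"]); M=T.as_matrix(); x,y,z,a=map(float,sys.argv[1:5])
d=np.array([x,y,z])-s["tool_pos"]; a=np.radians(a); Y=np.array([np.cos(a),np.sin(a),0]); Z=np.array([0,0,-1.])
G=np.c_[np.cross(Y,Z),Y,Z]; rv=R.from_matrix(M.T@G).as_rotvec()
print("t",s["t"],"tcp",s["tool_pos"].round(4),"turn",rv.round(3),"now",(M.T@d*100).round(2),"after",(G.T@d*100).round(2),"F",s["contact_force"].round(1),"q7",s["qpos"].round(2))
E
python3 go.py 0.5426 0.0622 0.12 -19.5
```

```text
t 1.7 tcp [0.5434 0.0605 0.2054] turn [-0.    -0.     1.564] now [0.14 0.13 8.54] after [ 0.14 -0.14  8.54] F [0.6 1.2 0.2] q7 [-0.59  0.23  0.42  1.91 -0.11  1.02  1.1 ]
```

```bash
python3 -m jog '[[[0,0,0.142],[0,0,0.8],-1],[[0,0,0.142],[0,0,0.8],-1],[[0,0,0.142],[0,0,0.8],-1],[[0,0,0.142],[0,0,0.8],-1],[[0,0,0.142],[0,0,0.8],-1],[[0,0,0.142],[0,0,0.8],-1],[[0,0,0.142],[0,0,0.8],-1],[[0,0,0.142],[0,0,0.8],-1],[[0,0,0.142],[0,0,0.8],-1],[[0,0,0.142],[0,0,0.8],-1],[[0,0,0.142],[0,0,0.8],-1],[[0,0,0],[0,0,0],-1]]'; python3 go.py 0.5426 0.0622 0.004 -19.5
```

```text
t: 2.9
tool_pos: [0.5423, 0.0621, 0.1165]
eef_rot: [0.817, 0.577, -0.001, -0.0]
contact_force: [0.0, -0.6, -0.5]
opening: 0.0941
grip_force: 0.0
t 2.9 tcp [0.5423 0.0621 0.1165] turn [-0.001  0.002 -0.   ] now [ 0.04  0.04 11.25] after [ 0.02  0.03 11.25] F [ 0.  -0.6 -0.5] q7 [-0.79  0.39  0.69  2.01 -0.32  0.86 -0.26]
```

```bash
python3 -m jog '[[[0,0,0],[0,0,1.8],-1],[[0,0,0],[0,0,1.8],-1],[[0,0,0],[0,0,1.8],-1],[[0,0,0],[0,0,1.5],-1],[[0,0,0],[0,0,1.3],-1],[[0,0,0],[0,0,1.2],-1],[[0,0,0],[0,0,1.0],-1],[[0,0,0],[0,0,0.8],-1],[[0,0,0],[0,0,0],-1],[[0,0,0],[0,0,0],-1]]'; python3 go.py 0.5426 0.0622 0.004 -19.5; python3 - <<'E'
from h import *
im,d=optics.get_image("scene"); cv2.imwrite("pics/s1.png",cv2.resize(im[200:400,60:340,::-1],None,fx=2.5,fy=2.5))
E
```

```text
t: 3.9
tool_pos: [0.5431, 0.062, 0.0056]
eef_rot: [0.816, 0.578, -0.0, 0.0]
contact_force: [-0.3, -0.7, 0.4]
opening: 0.0943
grip_force: 0.0
t 3.9 tcp [0.5431 0.062  0.0056] turn [0.    0.    0.002] now [ 0.   -0.06  0.16] after [ 0.   -0.06  0.16] F [-0.3 -0.7  0.4] q7 [-0.67  0.55  0.55  2.07 -0.48  0.65 -0.13]
```

View pics/s1.png

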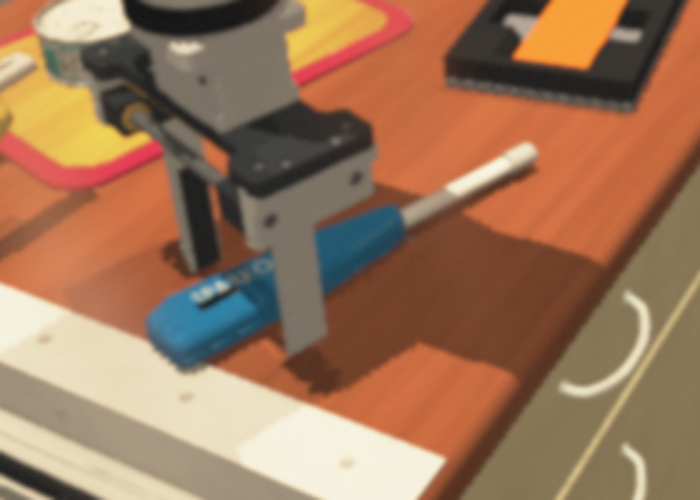

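The crop shows the two fingers straddling the handle at about (305,290) and (200,220), with the tube tip at (525,155). I'll close, then lift.

```bash
python3 -m jog '[[[0,0,0],[0,0,0.1],1],[[0,0,0],[0,0,0],1],[[0,0,0],[0,0,0],1],[[0,0,0],[0,0,0],1],[[0,0,0],[0,0,0],1],[[0,0,0],[0,0,0],1],[[0,0,0],[0,0,0],1],[[0,0,0],[0,0,0],1]]' 30; python3 go.py 0.5426 0.0622 0.004 -19.5
```

```text
t: 4.75
tool_pos: [0.543, 0.0621, 0.0045]
eef_rot: [0.816, 0.578, -0.0, -0.0]
contact_force: [-1.5, 0.3, 0.7]
opening: 0.041
grip_force: 29.8
t 4.75 tcp [0.543  0.0621 0.0045] turn [-0.     0.     0.002] now [-0.   -0.04  0.05] after [-0.   -0.04  0.05] F [-1.5  0.3  0.7] q7 [-0.67  0.56  0.55  2.07 -0.48  0.64 -0.13]
```

```bash
python3 -m jog '[[[0,0,0],[0,0,-0.8],1],[[0,0,0],[0,0,-1.6],1],[[0,0,0],[0,0,-2],1],[[0,0,0],[0,0,-2],1],[[0,0,0],[0,0,-1.6],1],[[0,0,0],[-1.5,0.4,0],1],[[0,0,0],[-3.4,0.96,0],1],[[0,0,0],[-3.4,0.96,0],1],[[0,0,0],[-3.4,0.96,0],1],[[0,0,0],[-3.4,0.96,0],1],[[0,0,0],[-3.4,0.96,0],1],[[0,0,0],[-3.4,0.96,0],1],[[0,0,0],[-3.4,0.96,0],1],[[0,0,0],[-3.4,0.96,0],1],[[0,0,0],[-3.4,0.96,0],1],[[0,0,0],[-1.5,0.4,0],1],[[0,0,0],[0,0,0],1]]'; python3 go.py 0.521 -0.287 0.085 9.6
```

```text
t: 6.45
tool_pos: [0.5192, -0.2893, 0.0846]
eef_rot: [0.817, 0.576, -0.0, 0.0]
contact_force: [-0.1, 0.5, -1.0]
opening: 0.0413
grip_force: 29.8
t 6.45 tcp [ 0.5192 -0.2893  0.0846] turn [-0.     0.001 -0.51 ] now [ 0.27  0.09 -0.04] after [ 0.19  0.22 -0.04] F [-0.1  0.5 -1. ] q7 [-0.1   0.51  0.66  1.92 -0.41  0.84  0.43]
```

```bash
python3 -m jog '[[[0,0,-0.085],[0,0,0],1],[[0,0,-0.085],[0,0,0],1],[[0,0,-0.085],[0,0,0],1],[[0,0,-0.085],[0,0,0],1],[[0,0,-0.085],[0,0,0],1],[[0,0,-0.085],[0,0,0],1],[[0,0,0],[0.2,0.2,0],1],[[0,0,0],[0,0,0],1]]'; python3 go.py 0.521 -0.287 0.085 9.6; python3 - <<'E'
from h import *
for n in("scene","top"):
    im,d=optics.get_image(n); np.savez(f"pics/{n}2.npz",im=im,d=d)
    c=im[130:260,200:380] if n=="scene" else im[80:260,200:480]
    cv2.imwrite(f"pics/{n}2.png",cv2.resize(c[:,:,::-1],None,fx=2.5,fy=2.5))
E
```

```text
t: 7.25
tool_pos: [0.5225, -0.2827, 0.0844]
eef_rot: [0.644, 0.765, 0.0, -0.0]
contact_force: [0.6, -0.1, -0.3]
opening: 0.0407
grip_force: 29.8
t 7.25 tcp [ 0.5225 -0.2827  0.0844] turn [ 0.    -0.001  0.003] now [-0.4  -0.22 -0.06] after [-0.4  -0.22 -0.06] F [ 0.6 -0.1 -0.3] q7 [-0.02  0.48  0.52  1.92 -0.32  0.83  0.85]
```

View pics/top2.png

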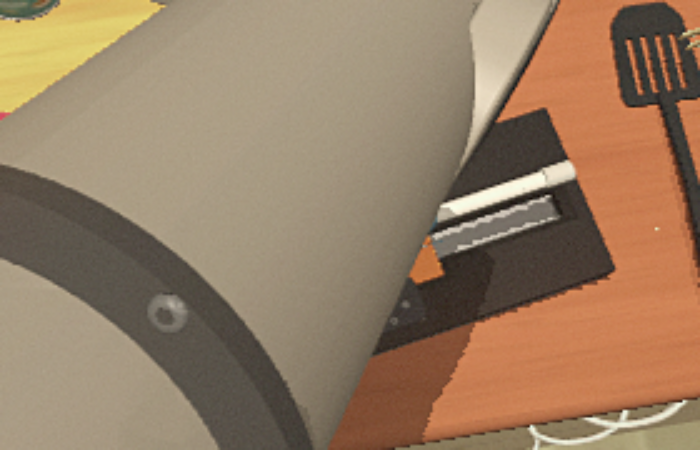

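View pics/scene2.png

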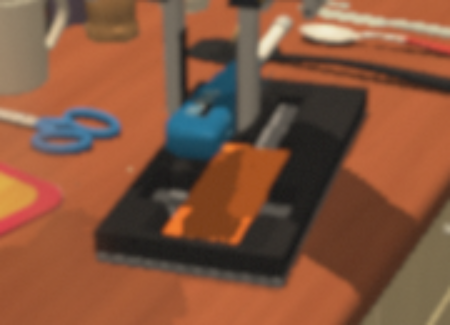

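The top view shows the tube's tip end at crop (573,172), full image (429,149), parallel to the channel. In the scene view the tip is at crop (284,22), full image (314,139), and the blue handle is held level. I'll compute the in-hand pose from these.

```bash
cat > m2.py <<'E'
from h import *
np.set_printoptions(precision=4,suppress=True)
roi={"scene":(300,132,326,156),"top":(368,140,434,172)}; tip={}; z0=.092
for n in roi:
    z=np.load(f"pics/{n}2.npz"); im,d=z["im"],z["d"]; H,S,V=hsv(im)
    c=biggest((S<80)&(V>(140 if n=="scene" else 165)),roi[n]); m=inside(c)>0
    v,u=np.nonzero(m&(d>0)); X=deproj(n,np.c_[u,v],d[v,u]); print(n,cv2.contourArea(c),"tube z",np.percentile(X[:,2],[10,50,90]))
    b=cv2.boxPoints(cv2.minAreaRect(c)); b=b[np.argsort(b[:,0])]; tip[n]=b[2:].mean(0) if n=="top" else b[np.argsort(b[:,1])][:2].mean(0)
    W=plane(n,c.reshape(-1,2),z0)[:,:2]; r=cv2.fitLine((W*1000).astype(np.float32),cv2.DIST_HUBER,0,.01,.01).ravel(); print(n,"axis deg",np.degrees(np.arctan2(r[1],r[0])),"tip px",tip[n],"tip on plane",plane(n,tip[n],z0))
t=tri([tip["scene"]],[tip["top"]])[0]; print("tri tip",t)
a=np.radians(9.6); F=np.array([.533,-.361]); B=np.array([[np.cos(a),np.sin(a)],[-np.sin(a),np.cos(a)]])
for q in (t[:2],plane("top",tip["top"],z0)[0,:2]): print("tip in foam frame (mm), want (-5,-128):",B@(q-F)*1000)
E
python3 m2.py
```

```text
scene 80.0 tube z [0.0931 0.0958 0.0976]
scene axis deg -77.70724 tip px [315.25 138.25] tip on plane [[ 0.5519 -0.4885  0.092 ]]
top 560.5 tube z [0.0086 0.0932 0.0967]
top axis deg -78.09529 tip px [429.8029 149.294 ] tip on plane [[ 0.5511 -0.4877  0.092 ]]
tri tip [ 0.5513 -0.4874  0.0924]
tip in foam frame (mm), want (-5,-128): [  -3.0815 -127.7175]
tip in foam frame (mm), want (-5,-128): [  -3.2465 -127.9202]
```

```bash
cat > m3.py <<'E'
from h import *
z=np.load("pics/top2.npz"); im,d=z["im"],z["d"]; k=np.zeros(d.shape,bool); k[140:175,376:434]=1
v,u=np.nonzero(k&(d>0)); X=deproj("top",np.c_[u,v],d[v,u]); g=(X[:,2]>.08)&(X[:,2]<.105); X=X[g]; u,v=u[g],v[g]
m=np.zeros(d.shape,np.uint8); m[v,u]=1; H,S,V=hsv(im); m&=(S<100).astype(np.uint8)
r=[]
for c in range(385,428,3):
    w=np.nonzero(m[:,c])[0]; 
    if len(w)>3: r.append((c,(w.min()+w.max())/2,len(w)))
r=np.array(r); print(r.tolist()); W=plane("top",r[:,:2],.092)
l=cv2.fitLine((W[:,:2]*1000).astype(np.float32),cv2.DIST_HUBER,0,.01,.01).ravel(); print("axis deg",np.degrees(np.arctan2(l[1],l[0])))
E
python3 m3.py
```

```text
[[385.0, 162.0, 7.0], [388.0, 161.0, 7.0], [391.0, 160.0, 7.0], [394.0, 159.0, 7.0], [397.0, 158.0, 7.0], [400.0, 157.0, 7.0], [403.0, 156.0, 7.0], [406.0, 155.0, 7.0], [409.0, 154.0, 7.0], [412.0, 153.0, 7.0], [415.0, 152.0, 7.0], [418.0, 150.5, 8.0], [421.0, 149.5, 7.0], [424.0, 148.5, 8.0], [427.0, 147.5, 8.0]]
axis deg -79.66842
```

Redone with a depth filter, the tube axis is only 0.7° off the foam axis and the lighter origin sits within about 1 mm of the insert's. I'll lower it until it just touches the lining.

```bash
python3 -m jog '[[[0,0,0.01],[0,0,1],1],[[0,0,0],[0,0,1],1],[[0,0,0],[0,0,1],1],[[0,0,0],[0,0,1],1],[[0,0,0],[0,0,0.7],1],[[0,0,0],[0,0,0.6],1],[[0,0,0],[0,0,0.5],1],[[0,0,0],[0,0,0.4],1],[[0,0,0],[0,0,0.3],1],[[0,0,0],[0,0,0],1],[[0,0,0],[0,0,0],1]]'; python3 go.py 0.5225 -0.2827 0.0125 9.6
```

```text
t: 8.45
tool_pos: [0.5223, -0.284, 0.0196]
eef_rot: [0.648, 0.762, 0.0, 0.0]
contact_force: [-0.5, 0.7, -0.5]
opening: 0.0411
grip_force: 29.8
t 8.45 tcp [ 0.5223 -0.284   0.0196] turn [ 0.     0.    -0.006] now [0.12 0.04 0.71] after [0.12 0.04 0.71] F [-0.5  0.7 -0.5] q7 [ 0.03  0.57  0.47  1.95 -0.38  0.71  0.89]
```

```bash
python3 -m jog '[[[0,0,0],[0,0,0.15],1],[[0,0,0],[0,0,0.15],1],[[0,0,0],[0,0,0.15],1],[[0,0,0],[0,0,0.15],1],[[0,0,0],[0,0,0],1],[[0,0,0],[0,0,0],1]]' 40; python3 go.py 0.5225 -0.2827 0.0125 9.6;  python3 -m jog '[[[0,0,0],[0,0,0.1],1],[[0,0,0],[0,0,0.1],1],[[0,0,0],[0,0,0],1],[[0,0,0],[0,0,0],1]]'; python3 go.py 0.5225 -0.2827 0.0125 9.6
```

```text
t: 9.05
tool_pos: [0.5222, -0.2839, 0.0134]
eef_rot: [0.648, 0.762, -0.0, -0.0]
contact_force: [-0.0, -1.2, 0.3]
opening: 0.0402
grip_force: 39.7
t 9.05 tcp [ 0.5222 -0.2839  0.0134] turn [-0.     0.    -0.006] now [0.12 0.05 0.09] after [0.12 0.05 0.09] F [-0.  -1.2  0.3] q7 [ 0.04  0.58  0.46  1.95 -0.39  0.7   0.9 ]
t: 9.45
tool_pos: [0.5223, -0.284, 0.0124]
eef_rot: [0.648, 0.762, 0.0, 0.0]
contact_force: [-4.7, 3.4, 22.1]
opening: 0.0407
grip_force: 39.7
t 9.45 tcp [ 0.5223 -0.284   0.0124] turn [ 0.    -0.    -0.006] now [ 0.12  0.04 -0.01] after [ 0.12  0.04 -0.01] F [-4.7  3.4 22.1] q7 [ 0.04  0.58  0.46  1.95 -0.39  0.7   0.9 ]
```

A 22 N reaction at TCP z = 12.4 mm, the height expected when seated, suggests the lining is at its stop. I'll release inside the notch limits, rise, and look.

```bash
python3 -m jog '[[[0,0,0],[0,0,-0.1],1],[[0,0,0],[0,0,0],-0.4],[[0,0,0],[0,0,0],-0.4],[[0,0,0],[0,0,0],-0.4],[[0,0,0],[0,0,0],-0.4],[[0,0,0],[0,0,0],-0.4],[[0,0,0],[0,0,0],-0.4]]'; python3 -m jog '[[[0,0,0],[0,0,-0.5],-0.4],[[0,0,0],[0,0,-1.5],-0.4],[[0,0,0],[0,0,-3],-0.4],[[0,0,0],[0,0,-4],-0.4],[[0,0,0],[0,0,-4],-0.4],[[0,0,0],[0,0,-3],-0.4],[[0,0,0],[2,-3,0],-0.4],[[0,0,0],[4,0,0],-0.4],[[0,0,0],[4,0,0],-0.4],[[0,0,0],[4,0,0],-0.4],[[0,0,0],[4,0,0],-0.4],[[0,0,0],[4,0,0],-0.4],[[0,0,0],[4,0,0],-0.4],[[0,0,0],[0,0,0],-0.4],[[0,0,0],[0,0,0],-0.4]]'
python3 - <<'E'
from h import *
for n in("scene","top"):
    im,d=optics.get_image(n); np.savez(f"pics/{n}4.npz",im=im,d=d)
    c=im[130:260,200:380] if n=="scene" else im[80:260,200:480]
    cv2.imwrite(f"pics/{n}4.png",cv2.resize(c[:,:,::-1],None,fx=2.5,fy=2.5))
E
```

```text
t: 10.15
tool_pos: [0.5222, -0.2839, 0.0124]
eef_rot: [0.648, 0.762, -0.0, -0.0]
contact_force: [-0.1, 0.1, 1.1]
opening: 0.0658
grip_force: 0.0
t: 11.65
tool_pos: [0.4509, -0.0317, 0.1734]
eef_rot: [0.647, 0.763, 0.001, 0.0]
contact_force: [-0.4, -0.5, 0.3]
opening: 0.0659
grip_force: 0.0
```

View pics/top4.png

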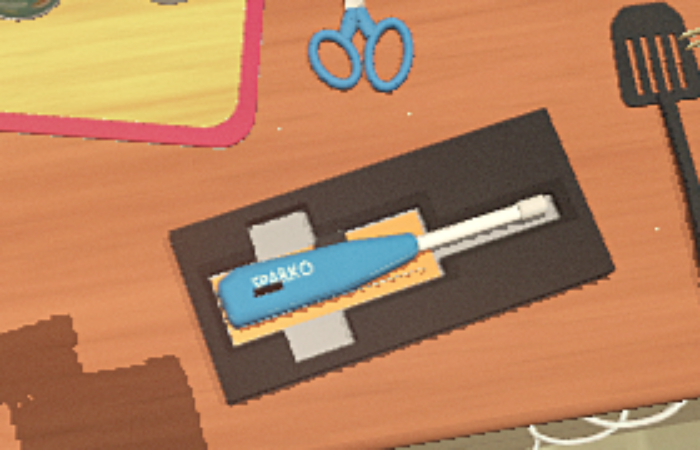

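View pics/scene4.png

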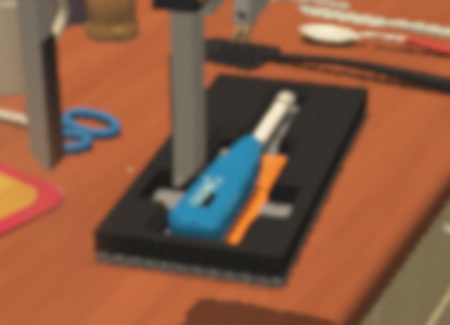

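The lighter lies in the pocket, with its handle at about (220–420, 235–325) in the top crop and its tube in the channel up to (555,205). It is slightly towards one wall, which is fine. I'll check its height and level with depth before handing in.

```bash
python3 - <<'E'
from h import *
from station import status
np.set_printoptions(precision=4,suppress=True)
for n,roi in (("top",(280,165,372,215)),("scene",(265,178,308,226))):
    z=np.load(f"pics/{n}4.npz"); im,d=z["im"],z["d"]; H,S,V=hsv(im)
    c=biggest((H>95)&(H<115)&(S>90),roi); m=(cv2.erode(inside(c),np.ones((7,7) if n=="top" else (5,5)))>0)&(d>0)
    v,u=np.nonzero(m); X=deproj(n,np.c_[u,v],d[v,u]); X=X[X[:,2]>.026]
    A=np.c_[X[:,:2]-X[:,:2].mean(0),np.ones(len(X))]; p=np.linalg.lstsq(A,X[:,2],rcond=None)[0]
    print(n,"handle top z",np.percentile(X[:,2],[10,50,90]),"plane slopes",p[:2])
    if n=="top":
        W=plane(n,c.reshape(-1,2),.023)[:,:2]; r=cv2.minAreaRect((W*1000).astype(np.float32)); print(r)
    o=biggest((H>(10 if n=="scene" else 14))&(H<26)&(S>140)&(V>150),(265,150,400,230)); m=(inside(o)>0)&(H>10)&(H<26)&(S>140)&(V>150)&(d>0)
    v,u=np.nonzero(m); print(n,"lining z",np.percentile(deproj(n,np.c_[u,v],d[v,u])[:,2],[20,50,80]))
a=np.radians(9.6); F=np.array([.533,-.361]); B=np.array([[np.cos(a),np.sin(a)],[-np.sin(a),np.cos(a)]])
t=plane("top",[[200+553/2.5,80+207/2.5]],.02)[0,:2]; print("tip in foam",B@(t-F)*1000); print("handle ctr in foam (want ~-1,52)",B@(np.array(r[0])/1000-F)*1000)
print(status.read_state()["t"])
E
```

```text
top handle top z [0.0301 0.0319 0.0339] plane slopes [0.0028 0.0016]
((526.86767578125, -304.29876708984375), (44.445457458496094, 156.61474609375), 8.965751647949219)
top lining z [0.0063 0.0077 0.0089]
scene handle top z [0.0303 0.0326 0.0339] plane slopes [ 0.0269 -0.01  ]
scene lining z [0.0083 0.009  0.0099]
tip in foam [  -7.5053 -133.4503]
handle ctr in foam (want ~-1,52) [ 3.4095 56.9299]
11.75
```

```bash
python3 -c "
from station import close_job; print(close_job())"
```

```text
the job is handed in; nothing more can be done
None
```

The lighter is in its foam cut-out and handed in at about 12 s: level, within about 5 mm of centre, lining fully down at 8 mm, lighter top at 32 mm, gripper clear; the hand-in gave no verdict.

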